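# Start and screw down the pinball canister's lid

## Robot

A 6-joint arm with a two-finger parallel gripper is mounted at the origin on the work surface. World frame = base frame: x ahead of the robot, y to its left, z up, the work surface at z = 0. Lengths are in mm, angles in rad, forces in N, time in s.
With the tool pointing down it reaches from about 400 to 925 mm from the base axis. Payload 12.5 kg.
Tool frame: the origin (TCP) lies at the very end of the fingers, on their centre line; the grasp point (between the pads) lies 19 mm behind it (bot.pinch_z is the distance from the TCP to the grasp point, in mm); z points along the fingers, y is the direction in which the jaws open and shut (so a half turn about z gives the same grasp; the last joint's range is limited). The gripper opens to 95 mm and grips with 3 to 60 N. Pads are 20 mm wide; open, the fingers measure 119 mm over their backs; the gripper's body (75 mm by 180 mm) begins 59 mm behind the grasp point.
Start: joints at [1.097, 0.491, 1.559, -0, 1.092, -0.106], TCP at [224.712, 583.225, 214.661] pointing down, gripper open.
Joint ranges: [-3.1, 3.1], [-0.84, 2.19], [0.05, 2.79], [-1.13, 4.28], [0.06, 2.93], [-2.69, 2.69]. Speed limits (rad/s): [2.22, 2.22, 2.79, 3.14, 3.14, 3.14].

## Interface

Orientations are given as a 3x3 rotation matrix whose columns are the frame's x, y, z axes.
In Python, from plant import bot gives the robot as it stands.
- The arm moves only by the tool apply_moves, never from a script. Its arguments are lists of equal length, an entry for each row: "fingers": the opening in per cent of the stroke, from 0 (shut) to 100 (fully open); "dp": the shift along the tool's x, y, z in m, a list of three; "rot": the turn, a rotation vector about the tool's x, y, z in units of 8 degrees (1.0 is 8 degrees), a list of three. In form: {"fingers": [fingers, ...], "dp": [[x, y, z], ...], "rot": [[ax, ay, az], ...]}. A call has 1 to 5 rows; each row is the pose to reach, as a shift and turn from the pose commanded when the call began, along the tool's axes at that moment; what a row does not reach only later rows make up. A row lasts 1/8 s, in which the tool goes at most 62.5 mm and 10.7 degrees, less where a joint would pass 70% of its speed; a pose out of reach is approached as far as the arm can. A call with a gripper value outside its range is refused whole. The fingers move at their own pace and stop on an object; "grip_force" is the grip in N (left out, the last holds). Time passes only in rows, so rows that repeat a pose let the fingers close. It gives the time, the measured TCP pose, the force and the opening at its end, in the units of the state.
- bot.observe(): the state, without advancing time (a new reading comes with each control period).
- bot.get_image(name): name is "scene" or "top" or "wrist"; returns a dict with "frame" (384x512x3 uint8, blue, green, red), "range_z" (384x512 float32, mm along the optical axis (not along the pixel's ray), 0 where there is no reading), "intrinsics" (3x3 intrinsics, pixels), "eye" and "rotation" of the camera in the world. Camera axes: x right, y down, z forward; pixel columns grow to the right and rows downward; lengths in mm; the calibration is good to about 2 mm. A picture is of the moment at which its call begins.
- bot.job_done(): hands the job in, once; it reports no verdict.
The state is a dict: "clock": time; "q": joint angles; "dq": joint speeds; "tau": joint torques, N m; "tool_pos": TCP position; "ee_rot": TCP orientation; "wrist_force": force on the tool from outside, world axes, zero at the start; "moment": the same for the moment, N m; "finger_gap": opening from 0.0 (shut) to 1.0 (fully open).
Only numpy, scipy, OpenCV 4.12 (cv2) and the standard library are available. Lean on these libraries where they do the work, as an engineer would, in place of code of your own. Each camera call takes 0.05 s, during which the arm holds its last target.

## Task

The lid of the squat ball canister has only been set on top of its threads. Grip the lid by its bar, turn it backward (counter-clockwise from above) until the bar points at the canister's upright rib and the lid drops into its thread start, then screw it forward (clockwise) about a sixth of a turn so that it is home, level and let go. The tall canister is already closed.

Things in the scene. Friction and masses are not known exactly. Their poses are not given: they have to be found in the camera images.
- lid_bar (a point): (Sizes in mm.) Centre of the black grip bar (56 long in x, 16 wide in y, 28 high) on the loose 120 g steel lid of the squat canister. Lid 79 across, 26 high; its flat top is 14 below this point. At the start this point is 132 above the bench, the lid's inner lugs rest on the thread crests, and the bar's x 30 to 60 degrees clockwise (from above) of the rib. 2.5 sideways play on the neck.
- jar: Squat tin canister, 106 across, shoulder at 75, threaded neck to 97, fixed to the bench by a 120 x 120 foot. Origin on the bench on its axis, z up. Its x axis points to its one upright steel rib (10 wide, outer edge 66 from the axis, top at 78), which marks the thread start.
- thread_start (a point): On the canister's axis, 123 above the bench: where the bar's centre is once dropped 9, bar's x along this x (to the rib), 13 degrees free either side; a lid held in a gripper must be lowered. Down, it can go back only 15 degrees past the rib. Forward (clockwise) it sinks 2 more in 60 degrees, with up to 2 of upward play, to a solid stop at 67 degrees; 46 or more counts as home.
- tall_can: Bystander: tall slim canister, 74 across, with the same kind of lid and black bar, already closed; bar's top 161 above the bench. Fixed by a 100 x 100 foot. Origin on the bench on its axis. It may stand left or right of the squat one.
Mind the look-alikes: they are no part of the job. What is shaped like the part that bears lid_bar but brown or red is not meant.

How it is judged:
By the outcome, as a careful person would: the job done as asked, in the order asked, and still so for the second after the job is handed in, with the robot touching nothing.
It also fails if it takes over 35 s, if anything falls off the work surface, if the arm or the gripper's body presses on something with over 40 N, if the wrist force passes 120 N, or if a joint passes its speed limit or range.

## Working session

There is one attempt and no reset: what is moved stays moved. The work goes in short steps, Python scripts to look and compute and a tool call to move; the robot and the scene stay as the last step left them, time stands still between calls to the robot, and variables do not carry over. Pictures are saved under pics/ and viewed, and the job is handed in when it is done.

Besides the shell and the picture viewer there is one more tool, called by a JSON object that holds its "method" and its "body", one argument or row to a line. apply_moves: Moves the arm, as the interface text tells. Its arguments: {"type":"object","properties":{"fingers":{"type":"array"},"dp":{"type":"array"},"rot":{"type":"array"},"grip_force":{"type":"number"}},"required":["fingers","dp","rot"]}

```bash
mkdir -p pics; ls
python3 - <<'E'
from plant import bot
import cv2,numpy as np
s=bot.observe()
print({k:np.round(v,3).tolist() for k,v in s.items()}, bot.pinch_z)
for n in ["scene","top"]:
    d=bot.get_image(n); cv2.imwrite(f"pics/{n}0.png",d["frame"]); np.savez(f"{n}0.npz",**d)
    print(n,d["intrinsics"],d["eye"],d["rotation"])
E
```

```text
pics
{'clock': 0.0, 'q': [1.097, 0.492, 1.559, 0.0, 1.092, -0.106], 'dq': [-0.001, -0.001, -0.001, -0.001, -0.001, -0.001], 'tau': [0.003, -61.266, -25.819, 0.069, 0.048, -0.0], 'tool_pos': [224.585, 582.987, 214.053], 'ee_rot': [[-0.933, 0.36, -0.001], [0.36, 0.933, -0.001], [0.0, -0.001, -1.0]], 'wrist_force': [-0.35, 0.305, 1.018], 'moment': [0.026, 0.062, -0.036], 'finger_gap': 0.999} 18.8
scene [[416.07330123   0.         261.03918014]
 [  0.         416.07330123 187.85491464]
 [  0.           0.           1.        ]] [1074.26074159  447.40493085  948.714904  ] [[-0.61388741  0.63122624 -0.47402076]
 [ 0.78939173  0.49218961 -0.36689247]
 [ 0.00171594 -0.59941874 -0.80043378]]
top [[385.07047063   0.         251.24529611]
 [  0.         385.07047063 190.7389109 ]
 [  0.           0.           1.        ]] [456.27566242  53.00878536 994.26527048] [[-0.02224487 -0.99159397  0.12746201]
 [-0.99974477  0.02256624  0.00107762]
 [-0.0039449  -0.12740551 -0.99184287]]
```

View pics/scene0.png

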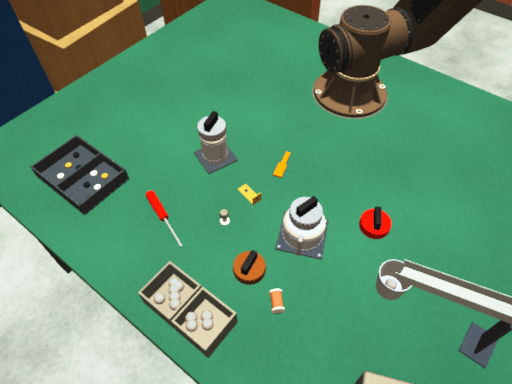

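View pics/top0.png

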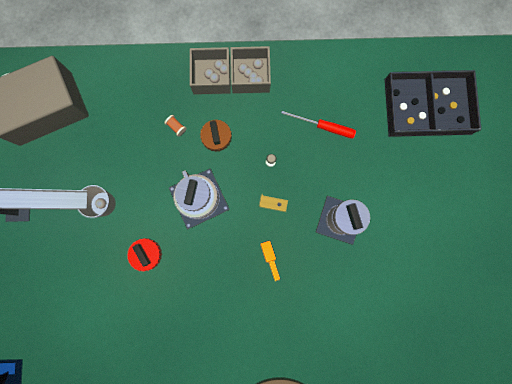

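The squat canister is at about (300,225) in the scene view and (195,197) in the top view. Its rib shows as a light stub near (185,176) in the top view. The tall canister is at about (350,215) in the top view, and the red and brown lids lie on the bench. I'll zoom in and measure.

Run:
```python
import cv2,numpy as np
a=np.load("top0.npz");b=np.load("scene0.npz")
A=cv2.resize(a["frame"][150:240,150:250],None,fx=6,fy=6,interpolation=cv2.INTER_CUBIC)
B=cv2.resize(b["frame"][180:270,260:345],None,fx=6,fy=6,interpolation=cv2.INTER_CUBIC)
h=540;cv2.imwrite("pics/z1.png",A);cv2.imwrite("pics/z2.png",B)
def pts(d):
    K=d["intrinsics"];z=d["range_z"];v,u=np.mgrid[:384,:512]
    c=np.stack([(u-K[0,2])/K[0,0]*z,(v-K[1,2])/K[1,1]*z,z],-1)
    P=c@d["rotation"].T+d["eye"];P[z==0]=np.nan;return P
P=pts(a)
print("lens",P[197,193],P[176,185],P[217,355])
# height mask
w=P[150:250,140:260]
print(np.round(P[160:236:4,160:232:4,2]).astype(int))
```

```text
lens [555.41297646 184.95530761 135.75119785] [613.98214384 213.47458195  75.2084365 ] [ 500.94349473 -168.29039803  163.35475195]
[[  1   1   4   0   0   2   1   1   1   4  -1   2   2   1   0   3   1   2]
 [  1   0   3   1   2  -1   2   0   1  -1   0  -4  -1  -2  -1  -1   2   0]
 [  0   2   1  -2   0   2   5   2   1   1   2  -2  -2   0   4   1   2   0]
 [  0   1   3   2   4   5  79   0  -3   2   4   7  13   6   2   2   1  -1]
 [  6   1   4   3   4   4  83  80 120 114  77  71   7  11   2   7   4  -1]
 [  4   2   2  -2  -1   0 122 118 145 145 121 116  74   7   7  -1  -2   2]
 [  2  -2   1  -1   6 121 118 148 148 135 118 118  77  73  10   1   1   4]
 [ -2   1   0   7 117 119 121 145 145 124 120 119 123  74  62   2  -1   1]
 [ -1   3   1   9 119 122 122 146 147 119 119 120 119  74  68   8   0   4]
 [  3   4  -3   2 117 123 118 146 149 115 119 118 119  78  72   9   0  -1]
 [  2   4   1  -2  75 120 147 148 138 118 115 118 103  75  70   7  10   2]
 [  1   3   0   1  72 117 118 129 125 121 120 117  75  73  44   9   8   1]
 [  3  -4   0   1   3  75 113 121 116 119 107  76  75  66  19  10  10   7]
 [  1   0  -1  -2   2   6  74  76  75  77  78  73  72  25   6   7   0   0]
 [  3   2   2   2   3   4   8  62  71  71  68  43  12   7  -1   1   1   1]
 [  0   1   0   2  -1   4   6  10   8   8   6   9   0   2   0  -3   0  -2]
 [  0  -1   4   2   1  -2   1  10   7  10  -3  -1   3  -3   0   6   3   2]
 [  5   0   3   2  -1   1   1   8   7   1   1   2   4   2  -1   2  -2   1]
 [  0  -1   3   4   0   0   1   1  -1   3   2  -3   3   1   1   1  -2   2]]
```

```bash
sleep 1; ls pics
```

```text
scene0.png
top0.png
z1.png
z2.png
```

View pics/z1.png

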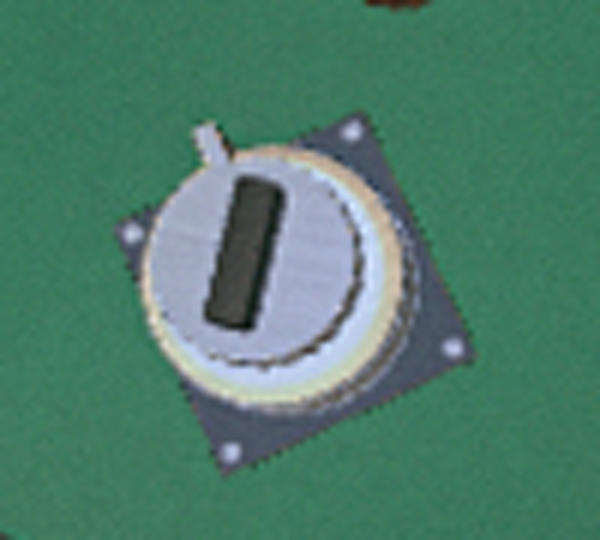

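View pics/z2.png

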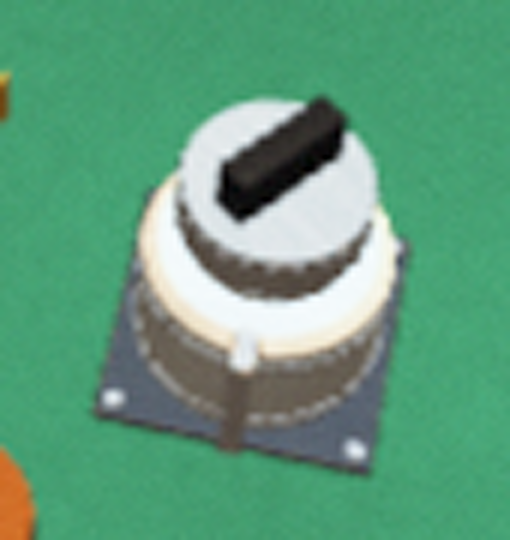

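```bash
cat > h.py <<'E'
import cv2,numpy as np
def ray(d,uv,z):
    K=d["intrinsics"];uv=np.atleast_2d(np.asarray(uv,float))
    c=np.c_[(uv[:,0]-K[0,2])/K[0,0],(uv[:,1]-K[1,2])/K[1,1],np.ones(len(uv))]@d["rotation"].T
    return d["eye"]+c*((z-d["eye"][2])/c[:,2])[:,None]
def pts(d):
    K=d["intrinsics"];z=d["range_z"];v,u=np.mgrid[:384,:512]
    c=np.stack([(u-K[0,2])/K[0,0]*z,(v-K[1,2])/K[1,1]*z,z],-1)
    P=c@d["rotation"].T+d["eye"];P[z==0]=np.nan;return P
E
python3 - <<'E'
from h import *
a=np.load("top0.npz");b=np.load("scene0.npz")
for n,d,(x0,x1,y0,y1) in [("top",a,(150,250,150,240)),("scene",b,(260,345,180,270))]:
    P=pts(d); f=d["frame"].astype(int)
    m=np.zeros(P.shape[:2],bool); m[y0:y1,x0:x1]=1
    dark=m&(f.max(2)<75)&(P[...,2]>137)&(P[...,2]<152)
    v,u=np.nonzero(dark); 
    Q=ray(d,np.c_[u,v],146)
    r=cv2.minAreaRect(Q[:,:2].astype(np.float32)); print(n,"bar rect",r,len(u))
    bx=cv2.boxPoints(r); e=bx[1]-bx[0]; e2=bx[2]-bx[1]; e=e if np.hypot(*e)>np.hypot(*e2) else e2
    w,V=np.linalg.eigh(np.cov(Q[:,:2].T)); print(" ang",np.degrees(np.arctan2(e[1],e[0])),np.degrees(np.arctan2(V[1,1],V[0,1])),Q.mean(0), 'depth top',np.nanmedian(P[dark][:,2]), 'pcmean',np.nanmedian(P[dark],0))
    # foot: dark bluish
    g=f[...,1]-np.maximum(f[...,0],f[...,2])
    foot=m&(P[...,2]<16)&(g<8)
    v,u=np.nonzero(foot);mm=foot.astype(np.uint8); n_,L,S,_=cv2.connectedComponentsWithStats(mm);
    k=1+np.argsort(-S[1:,4])[:3]; print(S[k])
    cv2.imwrite(f"pics/foot_{n}.png",mm*255)
    # lid top ring, shoulder circle
    lid=m&(np.abs(P[...,2]-118)<6)&(f.max(2)>=90)
    v,u=np.nonzero(lid); Q=ray(d,np.c_[u,v],118); print(" lid circ",cv2.minEnclosingCircle(Q[:,:2].astype(np.float32)))
    sh=m&(P[...,2]>66)&(P[...,2]<83)
    v,u=np.nonzero(sh);print(' sh n',len(u))
# foot corners hand read from zooms (top z1: x/6+150,y/6+150)
c=lambda L,x,y:[((p+.5)/6-.5+x,(q+.5)/6-.5+y) for p,q in L]
T=ray(a,c([(128,232),(352,130),(454,347),(231,453)],150,150),8)
print("bolts top",T.round(1).tolist(),T.mean(0))
r=cv2.minAreaRect(T[:,:2].astype(np.float32));print(r)
rb=ray(a,c([(205,125),(222,158)],150,150),78);print("rib",rb, np.degrees(np.arctan2(*(rb[0]-rb[1])[1::-1])))
S=ray(b,c([(112,398),(355,450)],260,180),8);print("bolts scene",S)
rs=ray(b,c([(243,352)],260,180),78);print("rib scene",rs)
E
```

```text
top bar rect ((565.7634887695312, 189.3832244873047), (17.38507080078125, 53.6341667175293), 75.95001220703125) 169
 ang -14.05 165.74897238454957 [566.71399294 189.80665391 146.        ] depth top 146.8453957140216 pcmean [567.51513013 189.80184685 146.84539571]
[[179 169  50  60 490]
 [169 184   8  15  50]
 [216 150   5   1   5]]
 lid circ ((567.2722778320312, 190.0008544921875), 40.44827651977539)
 sh n 512
scene bar rect ((570.8291625976562, 194.2477569580078), (17.83738899230957, 54.29237365722656), 75.60833740234375) 144
 ang -14.391679 166.13280373323985 [571.07079362 193.71034042 146.        ] depth top 145.60607493446673 pcmean [570.55628948 193.49875031 145.60607493]
[[276 220  52  39 471]
 [260 197   1   3   3]
 [285 211   2   3   3]]
 lid circ ((568.1544189453125, 192.9850311279297), 41.60313415527344)
 sh n 537
bolts top [[594.2, 261.7, 8.0], [636.6, 164.7, 8.0], [541.4, 121.8, 8.0], [498.3, 217.4, 8.0]] [567.62386918 191.38779884   8.        ]
((567.8087768554688, 191.70709228515625), (105.70818328857422, 105.80707550048828), 24.277193069458008)
rib [[627.2495351  216.00554474  78.        ]
 [613.61931717 209.16553448  78.        ]] 26.64872974362168
bolts scene [[636.54750548 164.8149496    8.        ]
 [593.64850561 260.10189895   8.        ]]
rib scene [[620.21387513 214.7800556   78.        ]]
```

Run:
```python
from h import *
a=np.load("top0.npz");P=pts(a)
m=(P[...,2]>60)
v,u=np.nonzero(m);Q=P[m]
for x in range(150,800,50):
    print(x,[int(np.max(Q[(abs(Q[:,0]-x-25)<25)&(abs(Q[:,1]-y-25)<25)][:,2],initial=0)) for y in range(-250,650,50)])
from plant import bot
s=bot.observe();R=s["ee_rot"];p=s["tool_pos"]
print(R.T@(np.array([567.7,191.5,214])-p))
```

```text
150 [0, 0, 0, 0, 0, 0, 0, 0, 0, 0, 0, 0, 0, 0, 0, 228, 0, 62]
200 [0, 0, 0, 0, 0, 0, 0, 0, 0, 0, 0, 0, 0, 0, 296, 247, 0, 0]
250 [0, 0, 0, 0, 0, 0, 0, 0, 0, 0, 0, 0, 0, 0, 0, 0, 0, 0]
300 [0, 0, 0, 0, 0, 0, 0, 0, 0, 0, 0, 0, 0, 0, 0, 0, 0, 0]
350 [0, 0, 0, 0, 0, 0, 0, 0, 0, 0, 0, 0, 0, 0, 0, 0, 0, 0]
400 [0, 0, 0, 0, 0, 0, 0, 0, 0, 0, 0, 0, 0, 0, 0, 0, 0, 0]
450 [136, 167, 137, 0, 0, 0, 0, 0, 0, 0, 0, 0, 0, 0, 0, 0, 0, 0]
500 [137, 166, 139, 0, 0, 0, 0, 75, 150, 149, 0, 0, 0, 117, 139, 161, 178, 158]
550 [0, 0, 0, 0, 0, 0, 0, 106, 152, 148, 0, 0, 72, 118, 142, 162, 178, 159]
600 [0, 0, 0, 0, 0, 0, 0, 61, 122, 121, 0, 0, 0, 0, 0, 0, 0, 0]
650 [0, 0, 0, 0, 0, 0, 0, 0, 0, 0, 0, 0, 0, 0, 0, 0, 0, 0]
700 [0, 0, 0, 0, 0, 0, 0, 0, 0, 0, 0, 0, 0, 0, 0, 0, 101, 105]
750 [0, 0, 0, 0, 0, 0, 0, 0, 0, 0, 0, 0, 0, 0, 103, 105, 105, 104]
[-4.60923817e+02 -2.42000355e+02  3.07569728e-01]
```

{"method": "apply_moves", "body": {
  "fingers": [60, 60, 60, 60, 60],
  "dp": [
    [-0.04, -0.021, 0],
    [-0.095, -0.05, 0],
    [-0.15, -0.079, 0],
    [-0.205, -0.108, 0],
    [-0.26, -0.136, 0]
  ],
  "rot": [
    [0, 0, 0],
    [0, 0, 0],
    [0, 0, 0],
    [0, 0, 0],
    [0, 0, 0]
  ]
}}

```text
clock: 0.72
tool_pos: [419.4, 361.2, 214.5]
ee_rot: [[-0.933, 0.359, -0.0], [0.359, 0.933, -0.0], [0.0, -0.0, -1.0]]
wrist_force: [0.8, 0.3, -0.2]
finger_gap: 0.605
```

{"method": "apply_moves", "body": {
  "fingers": [60, 60, 60, 60, 60],
  "dp": [
    [-0.05, -0.027, 0],
    [-0.1, -0.053, 0],
    [-0.15, -0.08, 0],
    [-0.19, -0.1, 0],
    [-0.2, -0.106, 0]
  ],
  "rot": [
    [0, 0, -0.2],
    [0, 0, -0.5],
    [0, 0, -0.7],
    [0, 0, -0.86],
    [0, 0, -0.86]
  ]
}}

```text
clock: 1.35
tool_pos: [568.2, 190.1, 214.1]
ee_rot: [[-0.969, 0.248, -0.001], [0.248, 0.969, -0.0], [0.0, -0.0, -1.0]]
wrist_force: [-0.9, -0.6, 0.6]
finger_gap: 0.6
```

Run:
```python
from h import *
from plant import bot
d=bot.get_image("wrist");cv2.imwrite("pics/w1.png",d["frame"]);np.savez("w1.npz",**d)
s=bot.observe();print(s["clock"],s["tool_pos"],s["ee_rot"].round(3),s["wrist_force"],s["finger_gap"],s["q"].round(3))
print(d["eye"],d["rotation"].round(3))
```

```text
1.4 [568.00218769 190.17975816 214.08525447] [[-0.969  0.248 -0.001]
 [ 0.248  0.969 -0.   ]
 [ 0.    -0.    -1.   ]] [ 1.22260373  0.01466034 -0.40050039] 0.5993839478994432 [ 0.213  0.455  1.625 -0.     1.062 -1.108]
[490.75398728 210.99265944 384.84239651] [[ 0.247  0.929  0.276]
 [ 0.969 -0.237 -0.07 ]
 [ 0.001  0.284 -0.959]]
```

View pics/w1.png

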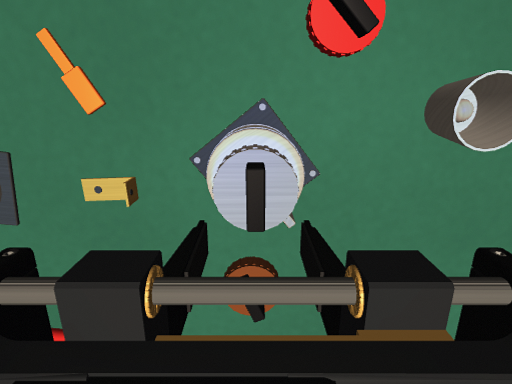

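The wrist view shows the bar upright at about (256,197), centred on the jaws, and the rib tip at (290,220).

Run:
```python
from h import *
d=np.load("w1.npz");P=pts(d);f=d["frame"].astype(int)
m=np.zeros((384,512),bool);m[155:240,235:280]=1
k=m&(f.max(2)<70)&(abs(P[...,2]-146)<5)
v,u=np.nonzero(k);Q=ray(d,np.c_[u,v],146)
r=cv2.minAreaRect(Q[:,:2].astype(np.float32));print(r,Q.mean(0),np.nanmedian(P[k],0))
w,V=np.linalg.eigh(np.cov(Q[:,:2].T));print(np.degrees(np.arctan2(V[1,1],V[0,1])))
print("bolts",ray(d,[(197,160),(262.5,106),(313,173)],8))
print("rib",ray(d,[(291,221)],78),P[219,290])
# shoulder
lid=(abs(P[...,2]-118)<5)&(f.max(2)>100);lid[:, :200]=0;lid[:,310:]=0;lid[240:]=0
v,u=np.nonzero(lid);Q=ray(d,np.c_[u,v],118);print(cv2.minEnclosingCircle(Q[:,:2].astype(np.float32)))
z=cv2.resize(d["frame"][90:240,180:330],None,fx=4,fy=4,interpolation=cv2.INTER_CUBIC);cv2.imwrite("pics/w1z.png",z)
```

```text
((567.5906982421875, 192.63510131835938), (14.84294319152832, 55.972415924072266), 76.2289047241211) [566.68744551 193.05129569 146.        ] [565.95027991 193.03674208 146.46259013]
166.47508300968792
bolts [[542.49861051 124.27194069   8.        ]
 [499.31485827 219.84926319   8.        ]
 [595.13973336 262.53266166   8.        ]]
rib [[622.46324778 219.39252735  78.        ]] [619.63271492 218.82180107  78.66180057]
((567.2998046875, 192.7521209716797), 40.11528778076172)
```

View pics/w1z.png

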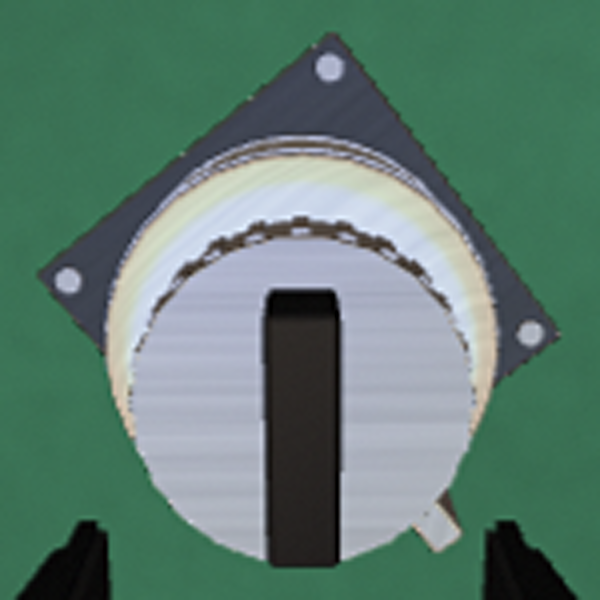

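{"method": "apply_moves", "body": {
  "fingers": [60, 60, 60, 60, 60],
  "dp": [
    [0.001, 0.002, 0.03],
    [0.001, 0.002, 0.06],
    [0.001, 0.002, 0.08],
    [0.001, 0.002, 0.0915],
    [0.001, 0.002, 0.0915]
  ],
  "rot": [
    [0, 0, 0],
    [0, 0, 0],
    [0, 0, 0],
    [0, 0, 0],
    [0, 0, 0]
  ]
}}

```text
clock: 2.02
tool_pos: [565.9, 194.8, 122.8]
ee_rot: [[-0.97, 0.245, -0.001], [0.245, 0.97, -0.0], [0.001, -0.0, -1.0]]
wrist_force: [-0.4, 0.5, 0.2]
finger_gap: 0.598
```

{"method": "apply_moves", "body": {
  "fingers": [10, 10, 10, 10, 10],
  "dp": [
    [0, 0, 0],
    [0, 0, 0],
    [0, 0, 0],
    [0, 0, 0],
    [0, 0, 0]
  ],
  "rot": [
    [0, 0, 0],
    [0, 0, 0],
    [0, 0, 0],
    [0, 0, 0],
    [0, 0, 0]
  ],
  "grip_force": 25
}}

```text
clock: 2.65
tool_pos: [566.5, 194.1, 123.2]
ee_rot: [[-0.969, 0.245, 0.0], [0.245, 0.969, 0.0], [-0.0, 0.0, -1.0]]
wrist_force: [-0.3, -0.7, 1.4]
finger_gap: 0.165
```

```bash
cat > look.py <<'E'
import sys
from h import *
from plant import bot
n=sys.argv[1]
s=bot.observe();print("t",s["clock"],"p",s["tool_pos"].round(1),"x ang",np.degrees(np.arctan2(s["ee_rot"][1,0],s["ee_rot"][0,0])).round(2),"F",s["wrist_force"].round(1),"M",s["moment"].round(2),"gap",round(s["finger_gap"],3))
ims=[]
for c,(x,y,w,h) in [("wrist",(170,90,180,180)),("scene",(250,170,100,100)),("top",(145,145,100,100))]:
    if c[0] not in sys.argv[2]: continue
    d=bot.get_image(c);np.savez(f"{n}_{c}.npz",**d)
    ims.append(cv2.resize(d["frame"][y:y+h,x:x+w],(400,400),interpolation=cv2.INTER_CUBIC))
if ims: cv2.imwrite(f"pics/{n}.png",np.hstack(ims))
E
python3 look.py g1 ws
```

```text
t 2.65 p [566.5 194.1 123.2] x ang 165.8 F [-0.3 -0.7  1.4] M [-0.05  0.06  0.02] gap 0.165
```

View pics/g1.png

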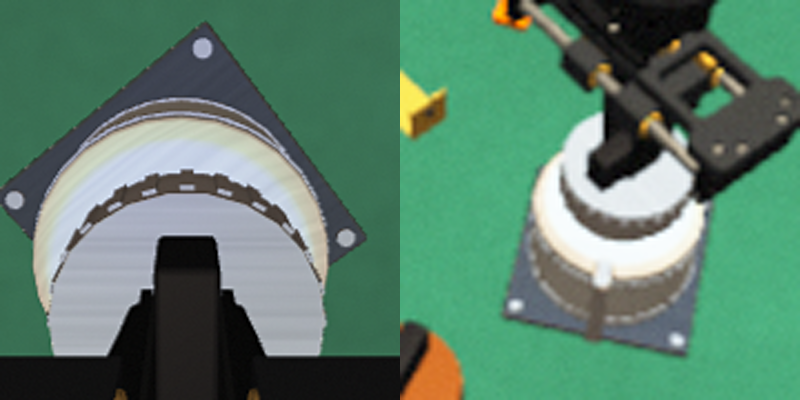

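The bar is gripped: the opening of 0.165 is 15.7 mm, and side forces are small. Next I turn it counter-clockwise about 38° to line up with the rib.

{"method": "apply_moves", "body": {
  "fingers": [10, 10, 10, 10, 10],
  "dp": [
    [0, 0, 0],
    [0, 0, 0],
    [0, 0, 0],
    [0, 0, 0],
    [0, 0, 0]
  ],
  "rot": [
    [0, 0, -1],
    [0, 0, -2],
    [0, 0, -3],
    [0, 0, -4],
    [0, 0, -4.8]
  ]
}}

```text
clock: 3.38
tool_pos: [565.5, 193.7, 122.8]
ee_rot: [[-0.91, -0.414, -0.003], [-0.414, 0.91, -0.001], [0.003, 0.0, -1.0]]
wrist_force: [-3.8, -4.1, 1.9]
finger_gap: 0.167
```

{"method": "apply_moves", "body": {
  "fingers": [10, 10],
  "dp": [
    [0, 0, 0],
    [0, 0, 0]
  ],
  "rot": [
    [0, 0, 0],
    [0, 0, 0]
  ]
}}

```text
clock: 3.62
tool_pos: [566.0, 193.7, 122.8]
ee_rot: [[-0.913, -0.407, -0.001], [-0.407, 0.913, -0.001], [0.002, -0.0, -1.0]]
wrist_force: [-2.1, -5.9, -0.3]
finger_gap: 0.171
```

```bash
python3 look.py g2 ws
```

```text
t 3.625 p [566.  193.7 122.8] x ang -155.96 F [-2.1 -5.9 -0.3] M [-1.03  0.55 -0.08] gap 0.171
```

View pics/g2.png

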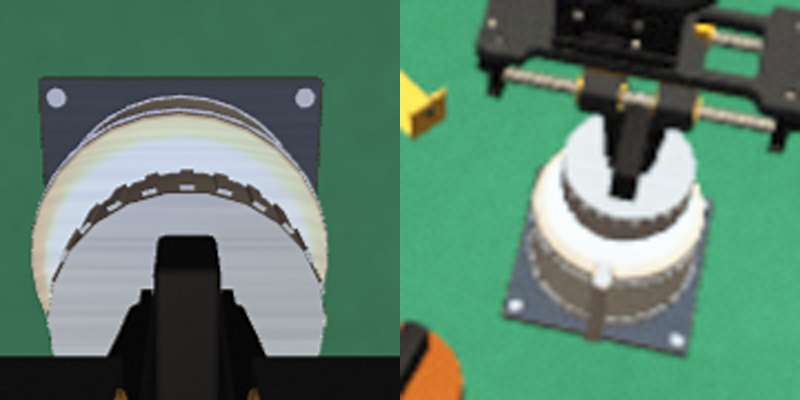

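The foot's edges are now square to the wrist view, so the bar points at the rib. The side force is about 6 N towards -y. I'll relieve that and start lowering.

{"method": "apply_moves", "body": {
  "fingers": [10, 10, 10, 10],
  "dp": [
    [0.001, -0.001, 0],
    [0.001, -0.001, 0.002],
    [0.001, -0.001, 0.004],
    [0.001, -0.001, 0.004]
  ],
  "rot": [
    [0, 0, 0],
    [0, 0, 0],
    [0, 0, 0],
    [0, 0, 0]
  ]
}}

```text
clock: 4.22
tool_pos: [565.9, 193.0, 118.9]
ee_rot: [[-0.912, -0.41, -0.0], [-0.41, 0.912, 0.0], [0.0, 0.0, -1.0]]
wrist_force: [-0.2, -0.2, -1.3]
finger_gap: 0.168
```

```bash
python3 look.py g3 w
```

```text
t 4.225 p [565.9 193.  118.9] x ang -155.81 F [-0.2 -0.2 -1.3] M [0.03 0.06 0.01] gap 0.168
```

View pics/g3.png

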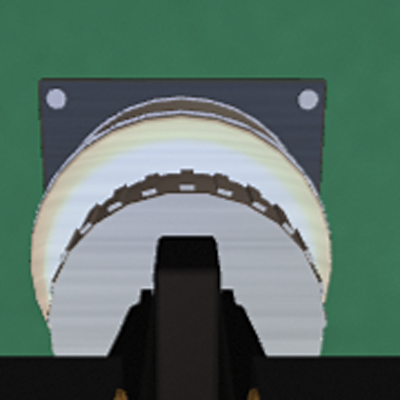

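The lid is moving down freely, with side force near zero. I'll keep lowering to 9 mm in total.

{"method": "apply_moves", "body": {
  "fingers": [10, 10, 10, 10],
  "dp": [
    [0, 0, 0.002],
    [0, 0, 0.004],
    [0, 0, 0.005],
    [0, 0, 0.005]
  ],
  "rot": [
    [0, 0, 0],
    [0, 0, 0],
    [0, 0, 0],
    [0, 0, 0]
  ]
}}

```text
clock: 4.78
tool_pos: [565.9, 192.9, 114.3]
ee_rot: [[-0.912, -0.41, 0.0], [-0.41, 0.912, 0.0], [-0.0, 0.0, -1.0]]
wrist_force: [-1.8, 0.1, 1.3]
finger_gap: 0.168
```

```bash
python3 look.py g4 ws
```

```text
t 4.775 p [565.9 192.9 114.3] x ang -155.79 F [-1.8  0.1  1.3] M [ 0.01  0.23 -0.01] gap 0.168
```

View pics/g4.png

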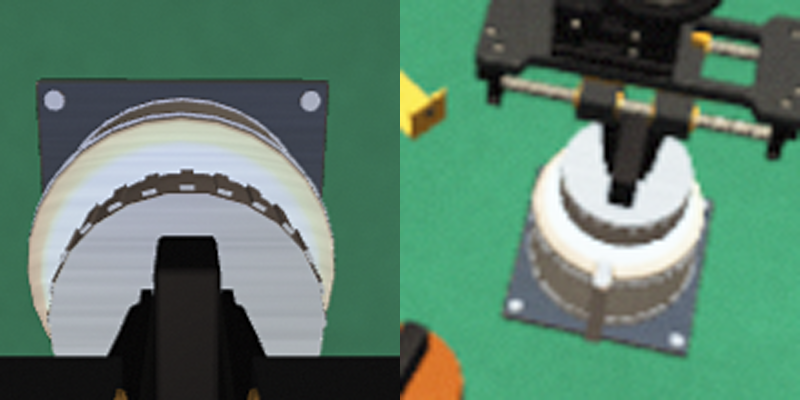

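The lid dropped with the gripper without slipping. I'll lower another 1 mm to check that it's seated.

{"method": "apply_moves", "body": {
  "fingers": [10, 10, 10],
  "dp": [
    [0, 0, 0.0005],
    [0, 0, 0.001],
    [0, 0, 0.001]
  ],
  "rot": [
    [0, 0, 0],
    [0, 0, 0],
    [0, 0, 0]
  ]
}}

```text
clock: 5.25
tool_pos: [565.9, 192.9, 114.1]
ee_rot: [[-0.912, -0.41, 0.001], [-0.41, 0.912, 0.0], [-0.001, -0.0, -1.0]]
wrist_force: [-3.2, -1.9, 11.5]
finger_gap: 0.166
```

The downward force rose to 11.5 N, so the lid is on the thread start. I'll screw it clockwise while sinking at the thread pitch.

{"method": "apply_moves", "body": {
  "fingers": [10, 10, 10, 10, 10],
  "dp": [
    [0, 0, -0.0003],
    [0, 0, 0],
    [0, 0, 0.0004],
    [0, 0, 0.0007],
    [0, 0, 0.001]
  ],
  "rot": [
    [0, 0, 0.8],
    [0, 0, 1.8],
    [0, 0, 2.8],
    [0, 0, 3.8],
    [0, 0, 4.6]
  ]
}}

```text
clock: 5.88
tool_pos: [567.6, 193.1, 113.5]
ee_rot: [[-0.975, 0.222, 0.005], [0.222, 0.975, 0.001], [-0.004, 0.002, -1.0]]
wrist_force: [1.8, 0.2, 9.7]
finger_gap: 0.165
```

```bash
python3 look.py g5 ws
```

```text
t 5.875 p [567.6 193.1 113.5] x ang 167.2 F [1.8 0.2 9.7] M [-0.27 -0.55  0.14] gap 0.165
```

View pics/g5.png

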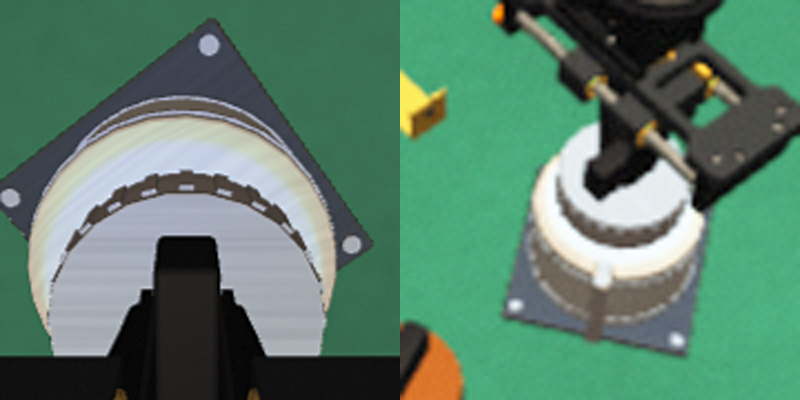

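It has turned 37° and is in the thread with no slip. I'll go on to about 60°.

{"method": "apply_moves", "body": {
  "fingers": [10, 10, 10, 10, 10],
  "dp": [
    [0, 0, 0.0002],
    [0, 0, 0.0005],
    [0, 0, 0.0007],
    [0, 0, 0.0007],
    [0, 0, 0.0007]
  ],
  "rot": [
    [0, 0, 1],
    [0, 0, 2],
    [0, 0, 2.9],
    [0, 0, 2.9],
    [0, 0, 2.9]
  ]
}}

```text
clock: 6.6
tool_pos: [566.9, 193.0, 112.2]
ee_rot: [[-0.811, 0.584, 0.003], [0.584, 0.811, 0.001], [-0.002, 0.002, -1.0]]
wrist_force: [1.4, -0.7, 6.9]
finger_gap: 0.168
```

```bash
python3 look.py g6 ws
```

```text
t 6.6 p [566.9 193.  112.2] x ang 144.24 F [ 1.4 -0.7  6.9] M [-0.12 -0.22 -0.14] gap 0.168
```

View pics/g6.png

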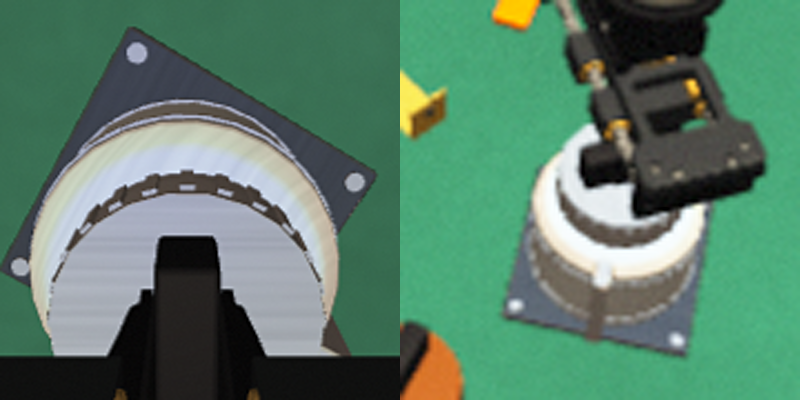

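It has turned 60° past the rib, sunk 11 mm in total, and follows the grip. I'll release and lift straight up.

{"method": "apply_moves", "body": {
  "fingers": [60, 60, 60, 60],
  "dp": [
    [0, 0, 0],
    [0, 0, 0],
    [0, 0, 0],
    [0, 0, 0]
  ],
  "rot": [
    [0, 0, 0],
    [0, 0, 0],
    [0, 0, 0],
    [0, 0, 0]
  ]
}}

```text
clock: 7.2
tool_pos: [565.9, 192.9, 111.3]
ee_rot: [[-0.811, 0.585, -0.0], [0.585, 0.811, -0.0], [0.0, -0.0, -1.0]]
wrist_force: [-0.3, 0.4, 0.2]
finger_gap: 0.531
```

{"method": "apply_moves", "body": {
  "fingers": [60, 60, 60, 60, 60],
  "dp": [
    [0, 0, -0.01],
    [0, 0, -0.03],
    [0, 0, -0.06],
    [0, 0, -0.09],
    [0, 0, -0.1]
  ],
  "rot": [
    [0, 0, 0],
    [0, 0, 0],
    [0, 0, 0],
    [0, 0, 0],
    [0, 0, 0]
  ]
}}

```text
clock: 7.82
tool_pos: [566.5, 193.0, 213.6]
ee_rot: [[-0.811, 0.585, 0.003], [0.585, 0.811, 0.001], [-0.002, 0.002, -1.0]]
wrist_force: [0.9, -0.0, 0.3]
finger_gap: 0.602
```

```bash
python3 look.py g7 ws
python3 - <<'E'
from h import *
d=np.load("g7_wrist.npz");P=pts(d);f=d["frame"].astype(int)
m=np.zeros((384,512),bool);m[130:260,190:330]=1
bar=m&(f.max(2)<70)&(abs(P[...,2]-135)<8)
v,u=np.nonzero(bar);Q=ray(d,np.c_[u,v],135)
print(cv2.minAreaRect(Q[:,:2].astype(np.float32)),"z",np.median(P[bar][:,2]))
w,V=np.linalg.eigh(np.cov(Q[:,:2].T));print(np.degrees(np.arctan2(V[1,1],V[0,1])))
lid=m&(abs(P[...,2]-107)<7)&(f.max(2)>100)
X=P[lid];c,*_=np.linalg.lstsq(np.c_[X[:,:2]-X[:,:2].mean(0),np.ones(len(X))],X[:,2],rcond=None);print("lid plane slope deg,z",np.degrees(c[:2]),c[2],len(X))
E
```

```text
t 7.825 p [566.5 193.  213.6] x ang 144.21 F [ 0.9 -0.   0.3] M [-0.04 -0.03  0.01] gap 0.602
((568.2005615234375, 194.34500122070312), (14.44892692565918, 57.29866409301758), 53.80959701538086) z 135.6288487552677
143.87490590529922
lid plane slope deg,z [ 0.3693243  -0.24198393] 107.63858565432076 3974
```

View pics/g7.png

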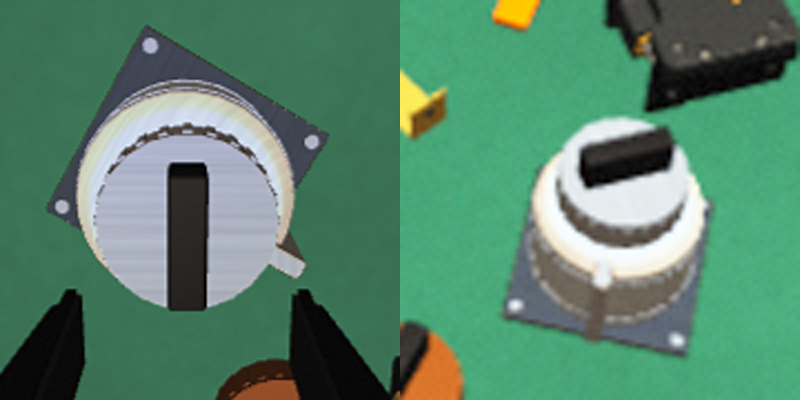

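```bash
python3 -c "
from plant import bot
print(bot.job_done())"
```

```text
the job is handed in; nothing more can be done
None
```

The lid is screwed home on the squat canister and released, and I handed the job in at about 7.8 s of the 35 s allowed.

**What I did**
- I gripped the bar at 25 N and turned it back about 38° (counter-clockwise) until it pointed at the rib.
- I lowered it about 9 mm into the thread start. Pressing a little further raised the downward force to about 11 N, which showed it was seated.
- I then screwed it 60° clockwise, opened the fingers and lifted straight up.

**Last checks (wrist camera, after letting go)**

| Check | Measured | Expected |
|---|---|---|
| Bar angle past the rib, clockwise | about 60° | 46° or more |
| Bar top height | 135.6 mm | 135 mm |
| Lid top height | 107.6 mm | 107 mm |
| Lid tilt | under 0.5° | level |
| Force on the robot | under 1 N (sensor noise) | none, robot clear |

**Where readings disagreed**
- The cameras differed by about 2 mm on the canister's axis.
- The measured tool position wandered 1–2 mm from the commanded one.
- The turn caused a side force of about 6 N, which I removed with a shift of about 1.5 mm before lowering.

No check failed.

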